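# Fit a slicer's rotor and spin it by hand to check that it runs free

### The job

Put the loose rotor of the vegetable slicer on the slicer's spindle and seat it fully home on its drive pin: feel for the angle where the slots fit, and press gently, never forcing it. Then turn it by hand, its crank knob will do, a little more than one full turn in one direction to check that it turns freely, and leave it seated and standing still. Leave the other things where they are.

Things in the scene. Friction and masses are not known exactly. Their poses are not given: they have to be found in the camera images.
- slicer: Slicer base, fixed to the worktop: round white drum 184 mm across, 62 mm high over its rim, with a chute on its own -x side reaching 120 mm from the centre. Origin: centre of the underside, on the upright spindle's axis; z up. A steel spindle stands in the middle (see seat, pin_top, ring_top). It must not be loaded by the rotor with more than 35 N.
- seat (a point): On the spindle's axis, top of the spindle's flange (62 mm across), 56 mm above the base's origin: the rotor's underside rests here when fully home. From here a round rod, 12 mm in diameter, stands 40 mm high; its last 9 mm taper to 5 mm.
- pin_top (a point): On the spindle's axis, 6.5 mm above the seat: level of the top of the drive pin, a level round pin 6 mm thick and 40 mm long that passes through the rod. Which way it points is not given and differs every time. Unless a slot lies along the pin the rotor stops here, rigidly.
- ring_top (a point): On the spindle's axis, 9 mm above the seat: top, at the start, of a black rubber ring (58 mm outside, 46 mm inside) round the pin. It clings to its seat: the rotor's weight rests on it without moving it; about 4 N more presses it down, and it stays where pressed, so the rotor never sinks home of itself. Pressing also drags the spindle round with the rotor.
- rotor: Loose rotor, about 0.18 kg: steel disc 140 mm across, 4 mm thick, with hub below and grip and crank knob above. Origin: centre of the hub's underside; z up along its axis; the disc's top is 14 mm above it. It stands upright on the worktop at the start. Fully home, the origin is at the seat.
- hub (a point): Rotor's origin again. The black hub is 50 mm square, 10 mm deep, with two crossing slots 12 mm wide along the rotor's x and y, open below, that go over the drive pin: it fits every quarter turn, with about 0.1 rad to spare either way. A round bore 14 mm wide and 42 mm deep from the underside takes the spindle's rod.
- grip (a point): On the rotor's axis, 46 mm above its origin, in the round black grip to lift it by: 32 mm in diameter, from 14 to 60 mm above the origin.
- crank (a point): Middle of the crank knob, 53 mm from the axis on the rotor's own +x side, 30 mm above its origin: upright black knob about 17 mm thick, from 14 to 43 mm above the rotor's origin.
- spindle (a joint): Turn of the slicer's spindle since the start, rad, 0 at the start, positive anticlockwise seen from above, no end stops; it tells nothing about where the pin points. It turns with a slight drag of about 0.05 N m, and stops where it is left.
- lemon: Lemon, 71 mm, a bystander at the back right. Origin under its centre.
- onion: Onion, 79 mm, a bystander at the back right. Origin under its centre.
- peeler: Peeler with blue handle, 170 mm long, a bystander at the front right. Origin under its centre.
Not all that is in view belongs to the job. There is more than one size of the rotor; the one meant has the size given above.

How it is judged:
On the way, in this order (a step that is already met when the one before it is completed fails the run):
1. the rotor is fully home on the spindle (z of rotor in the frame of slicer below 0.0585 m and horizontal distance between rotor and slicer below 0.004 m and angle between rotor's own z axis and vertical below 0.06 rad), for 0.2 s.
2. seated, the rotor and spindle have been turned through one full turn, either way round (z of rotor in the frame of slicer below 0.0585 m and horizontal distance between rotor and slicer below 0.004 m and (value of joint spindle above 6.2 rad or value of joint spindle below -6.2 rad)), for 0.1 s.
At the end, for the whole second after the job is handed in: The rotor sits upright on the spindle, its origin within 2.5 mm of the home height and 4 mm of the axis, the spindle stands at least one full turn (6.2 rad) either way from its start, and the rotor is at rest (all of step 2 and angle between rotor's own z axis and vertical below 0.06 rad and angular speed of rotor below 0.1 rad/s and linear speed of rotor below 0.02 m/s); the robot touches nothing.
It fails at once if the rotor is forced: more than 35 N between rotor and slicer (contact force between rotor and slicer above 35 N).
It fails at once if the fingers or arm press on the slicer base with more than 15 N (contact force between the arm and slicer above 15 N).
It fails at once if a bystander is moved by more than 3 cm (distance of any of lemon, onion, peeler from where it was at the start of the episode above 0.03 m).
It also fails if it takes over 72 s, if anything falls off the work surface, if the arm or the gripper's body presses on something with over 40 N, if the wrist force passes 120 N, or if a joint passes its speed limit or range.

### The arm

A 6-joint arm with a two-finger parallel gripper is mounted at the origin on a cart in front of the work surface, level with it; the furniture and walls round the work are solid. World frame = base frame: x ahead of the robot, y to its left, z up, the work surface at z = 0. Lengths are in m, angles in rad, forces in N, time in s.
With the tool pointing down it reaches from about 0.325 to 0.775 m from the base axis. Payload 5.5 kg.
Tool frame: the origin (TCP) lies midway between the tips of the shut fingers; the grasp point (between the pads) lies 19 mm behind it (arm.grasp_offset is the distance from the TCP to the grasp point, in m); z points along the fingers, y is the line along which they close (so a half turn about z gives the same grasp; the last joint's range is limited). The gripper opens to 85 mm and grips with 20 to 120 N. Pads are 22 mm wide; open, the fingers measure 114 mm over their backs; the gripper's body (76 mm by 85 mm) begins 54 mm behind the grasp point. The pads swing forward as they close: fully open they stand 13 mm farther back than shut.
Start: joints at [-1.198, 0.091, 1.231, -0, 1.82, -0.057], TCP at [0.25, -0.545, 0.231] pointing down, gripper open.
Joint ranges: [-2.87, 2.87], [-0.86, 2.18], [0.17, 2.46], [-1.51, 4.65], [0.06, 2.69], [-2.65, 2.65]. Speed limits (rad/s): [2.57, 2.57, 3.01, 3.14, 3.14, 3.14].

### API

Orientations are given as a unit quaternion [x, y, z, w].
In Python, from plant import status, vision, arm gives the robot as it stands.
- The arm moves only by the tool send_rows, never from a script. Its argument "plan" is a list of rows, each an object with "travel": the shift along the tool's x, y, z in units of 50 cm (1.0 is 50 cm), a list of three; "angular": the turn, a rotation vector about the tool's x, y, z in units of pi rad (1.0 is pi rad), a list of three; "jaw": the closure, from -1 (fully open) to 1 (shut), so that 0 is half open. A call has exactly 5 rows; each row is the pose to reach, as a shift and turn from the pose commanded when the call began, along the tool's axes at that moment, turning the shorter way round; what a row does not reach only later rows make up. A row lasts 1/8 s, in which the tool goes at most 62.5 mm and 10.7 degrees, less where a joint would pass 70% of its speed; a pose out of reach is approached as far as the arm can. A call with a number of a shift or a turn outside -1 to 1 is refused whole. A call with a gripper value outside its range is refused whole. The fingers move at their own pace and stop on an object; "newtons" is the grip in N (left out, the last holds). Time passes only in rows, so rows that repeat a pose let the fingers close, or fill a call up. It gives the time, the measured TCP pose, the force, the opening and the grip force at its end, in the units of the state.
- status.state(): the state, without advancing time (a new reading comes with each control period).
- vision.snapshot(name): name is "side" or "top"; returns a dict with "pixels" (420x560x3 uint8, blue, green, red), "fx", "fy", "cx", "cy" (pixels), "rvec" (rotation vector, rad) and "tvec" (3), from world to camera coordinates, as OpenCV has them. Camera axes: x right, y down, z forward; pixel columns grow to the right and rows downward; lengths in m; the calibration is good to about 2 mm. A picture is of the moment at which its call begins. There is no depth.
- arm.sign_off(): hands the job in; it is judged then, once.
The state is a dict: "t": time; "joint_positions": joint angles; "dq": joint speeds; "tau": joint torques, N m; "tcp_pos": TCP position; "tcp_rot": TCP orientation; "force": force on the tool from outside, world axes, zero at the start; "wrist_torque": the same for the moment, N m; "gripper_width": opening from 0.0 (shut) to 1.0 (fully open); "grip_force": force on a finger pad.
Only numpy, scipy, OpenCV 4.12 (cv2) and the standard library are available. Lean on these libraries where they do the work, as an engineer would, in place of code of your own. Each camera call takes 0.05 s, during which the arm holds its last target. There are 200 camera calls.

## Working session

There is one attempt and no reset: what is moved stays moved. The work goes in short steps, Python scripts to look and compute and a tool call to move; the robot and the scene stay as the last step left them, time stands still between calls to the robot, and variables do not carry over. Pictures are saved under pics/ and viewed, at most 10 in all, crops included, and the job is handed in when it is done.

Besides the shell and the picture viewer there is one more tool, called after ">>>" as name([rows], argument=value, ...), one row to a line, values as JSON. send_rows: Moves the arm, as the interface text tells. Shifts and turns lie within -1 to 1; 1 stands for 50 cm of shift or pi rad of turn. Its arguments: {"type":"object","properties":{"plan":{"type":"array","items":{"type":"object","properties":{"travel":{"type":"array","items":{"type":"number","minimum":-1,"maximum":1}},"angular":{"type":"array","items":{"type":"number","minimum":-1,"maximum":1}},"jaw":{"type":"number"}}}},"newtons":{"type":"number"}},"required":["plan"]}

```bash
mkdir -p pics; cat > h.py <<'E'
import cv2, numpy as np
from plant import status, vision, arm
def snap(n, f=None):
    s=vision.snapshot(n)
    if f: cv2.imwrite('pics/'+f, s['pixels'])
    return s
def ray(s,u,v,z):
    R=cv2.Rodrigues(np.array(s['rvec'],float))[0]; t=np.array(s['tvec'],float).ravel()
    c=-R.T@t; d=R.T@np.array([(u-s['cx'])/s['fx'],(v-s['cy'])/s['fy'],1.])
    return c+d*(z-c[2])/d[2]
def proj(s,p):
    K=np.array([[s['fx'],0,s['cx']],[0,s['fy'],s['cy']],[0,0,1.]])
    return cv2.projectPoints(np.array(p,float).reshape(-1,1,3),np.array(s['rvec'],float),np.array(s['tvec'],float),K,None)[0].reshape(-1,2)
E
python3 - <<'E'
from h import *
a=snap('top','top1.png');b=snap('side','side1.png')
for s in(a,b): print(ray(s,280,210,0), s['fx'], -cv2.Rodrigues(np.array(s['rvec'],float))[0].T@np.array(s['tvec'],float).ravel())
print(status.state())
E
```

```text
[0.55673703 0.07470706 0.        ] 436.3978381278646 [0.33568693 0.08104739 1.40903389]
[0.58473102 0.15292472 0.        ] 484.7016056704175 [ 0.24521779 -1.29095417  0.87840882]
{'t': 0.1, 'joint_positions': array([-1.19771224e+00,  9.18422470e-02,  1.23180825e+00, -3.11775578e-06,
        1.81981665e+00, -5.66441297e-02]), 'dq': array([-0.00026521, -0.00250027, -0.00312799,  0.00056979, -0.00024641,
        0.00077221]), 'tau': array([ 3.89976951e-03, -4.60215926e+01, -4.19219434e+01,  1.75835958e-04,
        1.05914610e-02,  1.93623328e-05]), 'tcp_pos': array([ 0.24990481, -0.54518586,  0.23020466]), 'tcp_rot': array([ 9.77005029e-01,  2.13214197e-01, -1.49165559e-04, -9.25302135e-04]), 'force': array([ 0.02824255, -0.2157429 , -0.2506778 ]), 'wrist_torque': array([-0.04170593, -0.0196523 ,  0.01484664]), 'grip_force': 0.0, 'gripper_width': 1.0026638547594442}
```

View pics/top1.png

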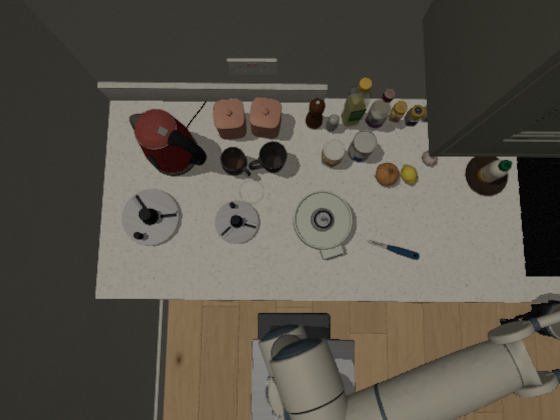

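View pics/side1.png

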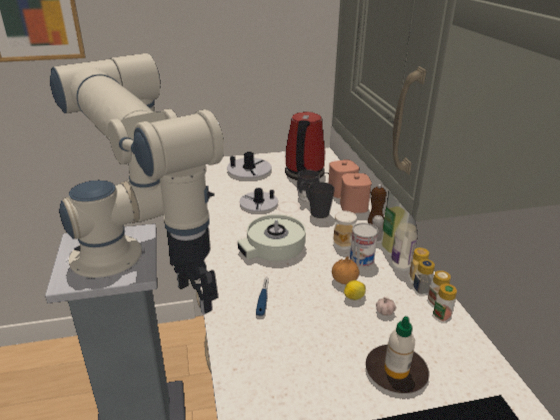

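The 140 mm rotor is the middle one, at about (237,222) in the top view with its knob at about (233,205). The one at (151,217) is about 180 mm. The slicer is at about (322,220), with its chute at (332,252).

```bash
python3 - <<'E'
from h import *
a=cv2.imread('pics/top1.png');b=cv2.imread('pics/side1.png')
c1=cv2.resize(a[190:265,200:360],None,fx=5,fy=5,interpolation=cv2.INTER_CUBIC)
c2=cv2.resize(b[175:265,230:310],None,fx=5,fy=5,interpolation=cv2.INTER_CUBIC)[:220]
c2=cv2.resize(b[185:263,233:313],None,fx=2.6,fy=2.6,interpolation=cv2.INTER_CUBIC)
o=np.zeros((375+203,800,3),np.uint8);o[:375]=c1;o[375:375+c2.shape[0],:c2.shape[1]]=c2[:203]
cv2.imwrite('pics/c1.png',o)
s=snap('top')
def dark(x0,y0,x1,y1,th=60):
    m=(s['pixels'][y0:y1,x0:x1].max(2)<th).astype(np.uint8)
    n,l,st,ce=cv2.connectedComponentsWithStats(m)
    for i in range(1,n):
        if st[i,4]>8: print(st[i]+[x0,y0,0,0,0],ce[i]+[x0,y0])
dark(212,195,265,250)
print('slicer');dark(295,190,352,250)
print(proj(s,[[.5,.2,.014],[.5,0,.062]]))
E
```

```text
[230 202   6   6  26] [232.26923077 204.76923077]
[231 215  25  13 153] [238.40522876 221.69934641]
[222 227   9   8  22] [225.59090909 230.5       ]
slicer
[314 210  20  19 118] [323.74576271 218.81355932]
[[240.89739397 226.36740686]
 [303.98816253 225.18526162]]
```

View pics/c1.png

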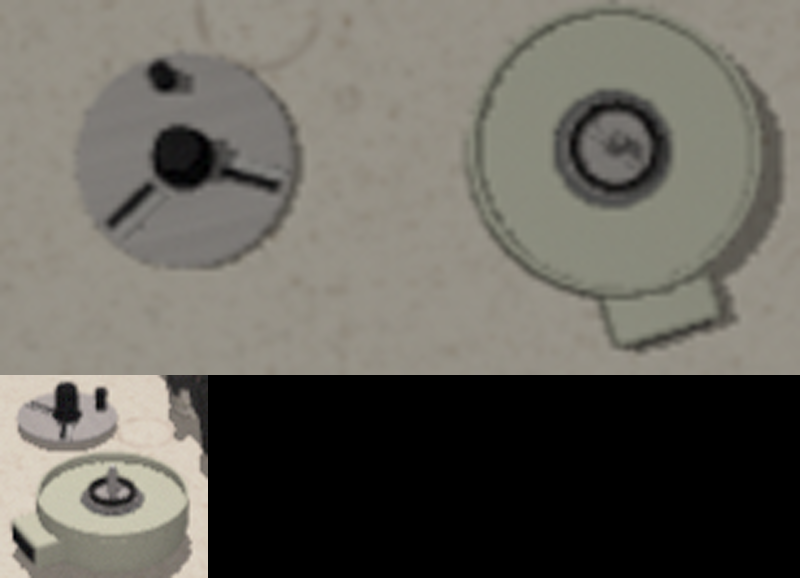

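The close view shows the rotor's disc at about (237.2,221.8), its grip top at about (236.3,221), its knob at about (232.2,204.7), and the spindle ring at about (323,219). Next I'll turn these into coordinates and look for the pin with the contrast raised.

```bash
python3 - <<'E'
from h import *
s=snap('top');b=snap('side')
for n,u,v,z in [('disc',237.2,221.7,.014),('grip',236.2,220.9,.06),('knob',232.0,204.4,.043),('rim',322.6,220.0,.062),('ring',323.1,218.9,.065)]: print(n,ray(s,u,v,z))
m=(s['pixels'][205:236,305:342].max(2)<75).astype(np.uint8)
R=ray(s,323,219,.065)
ys,xs=np.nonzero(m);P=np.array([ray(s,x+305,y+205,.065)[:2] for x,y in zip(xs,ys)]);d=np.hypot(*(P-R[:2]).T);k=(d>.018)&(d<.034)
(c,r)=cv2.minEnclosingCircle(np.float32(P[k]));print('ringfit',c,r,P[k].mean(0))
# side: project rod/ring, rod tip
x,y=c
print(proj(b,[[x,y,.096],[x,y,.065],[x,y,.056]]), proj(s,[[x,y,.096],[x,y,.056]]))
a=cv2.resize(s['pixels'][205:235,308:338],(420,420),interpolation=cv2.INTER_CUBIC)
u,v=proj(b,[[x,y,.065]])[0].astype(int);
e=cv2.resize(b['pixels'][v-22:v+13,u-19:u+19],(380,420),interpolation=cv2.INTER_CUBIC);print(u,v)
o=np.hstack([a,e]);o=np.clip((o.astype(float)-30)*1.6,0,255).astype(np.uint8);cv2.imwrite('pics/c2.png',o)
E
```

```text
disc [0.5150027  0.21225779 0.014     ]
grip [0.51157005 0.2111075  0.06      ]
knob [0.56643535 0.22739769 0.043     ]
rim [ 0.51683468 -0.05796419  0.062     ]
ring [ 0.5198957  -0.05923121  0.065     ]
ringfit (0.5211156606674194, -0.06015438586473465) 0.03170599043369293 [ 0.52109071 -0.06276578]
[[275.59875927 219.92281294]
 [275.55468149 228.44305715]
 [275.54205577 230.88361205]] [[324.45640527 217.13001621]
 [323.09486338 218.90423996]]
275 228
```

View pics/c2.png

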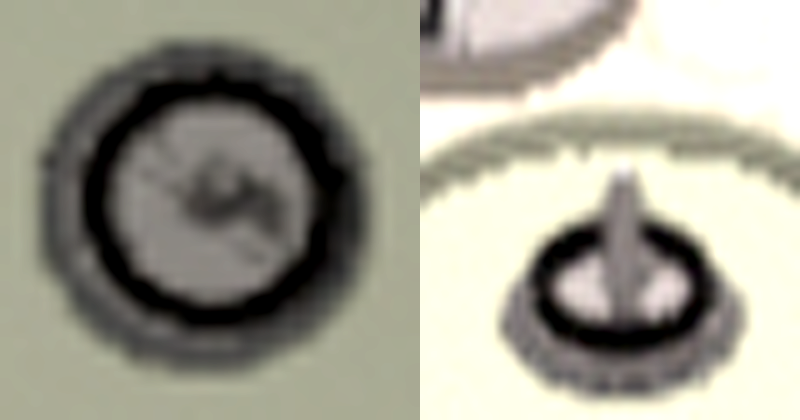

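The ring and spindle axis are at about (0.519,-0.058). Faint strokes in the ring, from upper left to lower right, suggest the pin points at about 45° (world yaw, mod 90°). The rotor is at about (0.514,0.212) with its knob at about 16°. I'll set out now.

```bash
cat >> h.py <<'E'
from scipy.spatial.transform import Rotation as Ro
def go(p,psi):
    "travel and angular to reach world TCP p, tool down with tool x at yaw psi (deg)"
    s=status.state(); R=Ro.from_quat(s['tcp_rot'])
    T=Ro.from_euler('z',psi,degrees=True)*Ro.from_euler('x',np.pi)
    print('travel',np.round(R.inv().apply(np.array(p)-s['tcp_pos'])/.5,4),'ang',np.round((R.inv()*T).as_rotvec()/np.pi,4))
def st():
    s=status.state();x=Ro.from_quat(s['tcp_rot']).as_matrix()[:,0]
    print(round(s['t'],2),'tcp',np.round(s['tcp_pos'],4),'psi',round(np.degrees(np.arctan2(x[1],x[0])),2),'F',np.round(s['force'],2),'M',np.round(s['wrist_torque'],2),'w',round(s['gripper_width'],3),'g',s['grip_force'],'q6',round(s['joint_positions'][5],2))
E
python3 -c "
from h import *
st();go([.514,.212,.15],16.4)
for p in([.514,.212,.15],[.519,-.058,.15]): pass
s=snap('top');print(ray(s,322.6,218.8,.065),ray(s,322.1,219.2,.056))"
```

```text
0.25 tcp [ 0.25   -0.5453  0.2307] psi 24.63 F [-1.16 -0.02 -0.5 ] M [0.01 0.02 0.01] w 1.001 g 0.0 q6 -0.06
travel [ 1.1111 -1.1567  0.1626] ang [-0.0003 -0.      0.0457]
[ 0.52019373 -0.05767837  0.065     ] [ 0.52015056 -0.05703429  0.056     ]
```

>>> send_rows([
  {"travel": [0.555,-0.578,0.08],"angular": [0,0,0.0457],"jaw": -1},
  {"travel": [0.555,-0.578,0.08],"angular": [0,0,0.0457],"jaw": -1},
  {"travel": [0.555,-0.578,0.08],"angular": [0,0,0.0457],"jaw": -1},
  {"travel": [0.555,-0.578,0.08],"angular": [0,0,0.0457],"jaw": -1},
  {"travel": [0.555,-0.578,0.08],"angular": [0,0,0.0457],"jaw": -1},
], newtons=40)

```text
t: 0.92
tcp_pos: [0.3526, -0.2499, 0.2001]
tcp_rot: [0.99, 0.142, 0.0, 0.0]
force: [1.6, 0.6, 0.2]
gripper_width: 1.003
grip_force: 0.0
```

```bash
python3 -c "
from h import *
st();go([.514,.212,.15],16.4)"
```

```text
0.93 tcp [ 0.3526 -0.2499  0.2001] psi 16.37 F [1.63 0.6  0.18] M [-0.01 -0.06 -0.03] w 1.003 g 0.0 q6 0.59
travel [ 0.5701 -0.7955  0.1002] ang [ 0.0002 -0.0002 -0.0002]
```

>>> send_rows([
  {"travel": [0.57,-0.7955,0.1],"angular": [0,0,0],"jaw": -1},
  {"travel": [0.57,-0.7955,0.1],"angular": [0,0,0],"jaw": -1},
  {"travel": [0.57,-0.7955,0.1],"angular": [0,0,0],"jaw": -1},
  {"travel": [0.57,-0.7955,0.1],"angular": [0,0,0],"jaw": -1},
  {"travel": [0.57,-0.7955,0.1],"angular": [0,0,0],"jaw": -1},
])

```text
t: 1.55
tcp_pos: [0.455, 0.0438, 0.1686]
tcp_rot: [0.99, 0.143, 0.001, 0.0]
force: [0.3, -0.5, 0.0]
gripper_width: 1.003
grip_force: 0.0
```

```bash
python3 -c "
from h import *
st();go([.514,.212,.12],16.4)"
```

```text
1.55 tcp [0.455  0.0438 0.1686] psi 16.4 F [ 0.31 -0.52  0.03] M [-0.04 -0.1  -0.03] w 1.003 g 0.0 q6 1.31
travel [ 0.208  -0.2894  0.0973] ang [ 0.0002 -0.0004  0.    ]
```

>>> send_rows([
  {"travel": [0.208,-0.289,0.097],"angular": [0,0,0],"jaw": -1},
  {"travel": [0.208,-0.289,0.097],"angular": [0,0,0],"jaw": -1},
  {"travel": [0.208,-0.289,0.097],"angular": [0,0,0],"jaw": -1},
  {"travel": [0.208,-0.289,0.097],"angular": [0,0,0],"jaw": -1},
  {"travel": [0.208,-0.289,0.097],"angular": [0,0,0],"jaw": -1},
])

```text
t: 2.17
tcp_pos: [0.5135, 0.2095, 0.1199]
tcp_rot: [0.99, 0.143, -0.0, 0.0]
force: [1.0, -0.6, 0.0]
gripper_width: 0.995
grip_force: 0.0
```

```bash
python3 -c "
from h import *
st();go([.514,.212,.03],16.4)
b=snap('side','side2.png')
m=(b['pixels'].max(2)<60).astype(np.uint8)
print(proj(b,[[.514,.212,.06],[.514,.212,.014],[.5664,.2274,.043]]))
cv2.imwrite('pics/c3.png',np.hstack([cv2.resize(b['pixels'][140:220,210:310],None,fx=5,fy=5,interpolation=cv2.INTER_CUBIC)]))"
```

```text
2.17 tcp [0.5135 0.2095 0.1199] psi 16.43 F [ 0.97 -0.64  0.04] M [-0.01  0.04 -0.04] w 0.995 g 0.0 q6 1.61
travel [ 0.0024 -0.0045  0.1797] ang [0.0002 0.0002 0.0002]
[[257.13701465 189.39962143]
 [257.32445593 200.61111879]
 [270.60450453 190.14234675]]
```

View pics/c3.png

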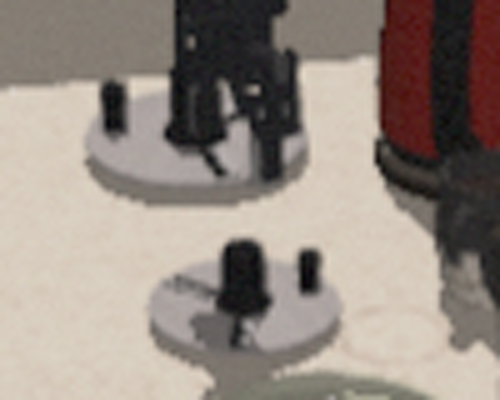

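The grip top is at (258,189) and the knob at (271.6,191), both within about 1 px of prediction. I'll descend and grasp.

>>> send_rows([
  {"travel": [0.003,-0.003,0.09],"angular": [0,0,0],"jaw": -1},
  {"travel": [0.003,-0.004,0.18],"angular": [0,0,0],"jaw": -1},
  {"travel": [0.003,-0.004,0.18],"angular": [0,0,0],"jaw": -1},
  {"travel": [0.003,-0.004,0.18],"angular": [0,0,0],"jaw": 1},
  {"travel": [0.003,-0.004,0.18],"angular": [0,0,0],"jaw": 1},
], newtons=40)

```text
t: 2.85
tcp_pos: [0.5162, 0.2122, 0.0332]
tcp_rot: [0.99, 0.142, 0.002, -0.0]
force: [-0.5, 0.2, -0.1]
gripper_width: 0.602
grip_force: 0.0
```

>>> send_rows([
  {"travel": [0,0,0],"angular": [0,0,0],"jaw": 1},
  {"travel": [0,0,0],"angular": [0,0,0],"jaw": 1},
  {"travel": [0,0,0],"angular": [0,0,0],"jaw": 1},
  {"travel": [0,0,0],"angular": [0,0,0],"jaw": 1},
  {"travel": [0,0,-0.05],"angular": [0,0,0],"jaw": 1},
])

```text
t: 3.48
tcp_pos: [0.5131, 0.2116, 0.0532]
tcp_rot: [0.99, 0.143, -0.002, 0.001]
force: [-0.8, 0.1, -2.0]
gripper_width: 0.357
grip_force: 40.2
```

```bash
python3 -c "
from h import *
st();go([.515,.10,.16],30);go([.520,-.0576,.16],45)"
```

```text
3.48 tcp [0.5131 0.2116 0.0532] psi 16.41 F [-0.75  0.1  -1.99] M [-0.01 -0.03  0.  ] w 0.357 g 40.205299680260396 q6 1.61
travel [-0.0603  0.2153 -0.2133] ang [-0.0001  0.0015 -0.0755]
travel [-0.1398  0.5205 -0.2129] ang [-0.0003  0.0015 -0.1588]
```

>>> send_rows([
  {"travel": [0,0,-0.12],"angular": [0,0,0],"jaw": 1},
  {"travel": [-0.02,0.08,-0.213],"angular": [0,0,-0.04],"jaw": 1},
  {"travel": [-0.05,0.18,-0.213],"angular": [0,0,-0.08],"jaw": 1},
  {"travel": [-0.08,0.28,-0.213],"angular": [0,0,-0.12],"jaw": 1},
  {"travel": [-0.11,0.38,-0.213],"angular": [0,0,-0.159],"jaw": 1},
])

```text
t: 4.1
tcp_pos: [0.515, 0.0128, 0.1614]
tcp_rot: [0.923, 0.385, -0.0, 0.0]
force: [0.9, -0.1, -2.3]
gripper_width: 0.355
grip_force: 40.3
```

```bash
python3 -c "
from h import *
st();go([.520,-.0576,.155],45)"
```

```text
4.1 tcp [0.515  0.0128 0.1614] psi 45.28 F [ 0.95 -0.07 -2.31] M [ 0.01  0.01 -0.02] w 0.355 g 40.32119069073815 q6 0.74
travel [-0.093   0.1061  0.0128] ang [0.     0.0001 0.0016]
```

>>> send_rows([
  {"travel": [-0.06,0.07,0.005],"angular": [0,0,0],"jaw": 1},
  {"travel": [-0.093,0.106,0.008],"angular": [0,0,0],"jaw": 1},
  {"travel": [-0.093,0.106,0.008],"angular": [0,0,0],"jaw": 1},
  {"travel": [-0.093,0.106,0.008],"angular": [0,0,0],"jaw": 1},
  {"travel": [-0.093,0.106,0.008],"angular": [0,0,0],"jaw": 1},
])

```text
t: 4.72
tcp_pos: [0.5201, -0.055, 0.1575]
tcp_rot: [0.924, 0.384, 0.0, -0.0]
force: [-1.2, -0.6, -2.5]
gripper_width: 0.356
grip_force: 40.3
```

```bash
python3 -c "
from h import *
st();go([.520,-.0576,.155],45)
t=snap('top');b=snap('side')
c,s=.520,-.0576
for n,i in(('top',t),('side',b)): print(n,proj(i,[[c,s,.142],[c,s,.125],[c+.053*.707,s+.053*.707,.168],[c,s,.096]]))
o=np.hstack([cv2.resize(t['pixels'][180:260,280:360],(400,400),interpolation=3),cv2.resize(b['pixels'][170:250,236:316],(400,400),interpolation=3)])
cv2.imwrite('pics/c4.png',o)"
```

```text
4.72 tcp [ 0.5201 -0.055   0.1575] psi 45.1 F [-1.23 -0.56 -2.49] M [ 0.02  0.01 -0.04] w 0.356 g 40.340575389282094 q6 0.61
travel [-0.0037  0.0035  0.005 ] ang [-0.0001 -0.      0.0006]
top [[325.25863477 215.32198065]
 [324.63913418 216.13911771]
 [313.17277326 201.06815113]
 [323.61853478 217.48531432]]
side [[275.12185977 206.56637651]
 [275.09999427 211.40588688]
 [284.44805289 191.95507148]
 [275.06327467 219.53306803]]
```

View pics/c4.png

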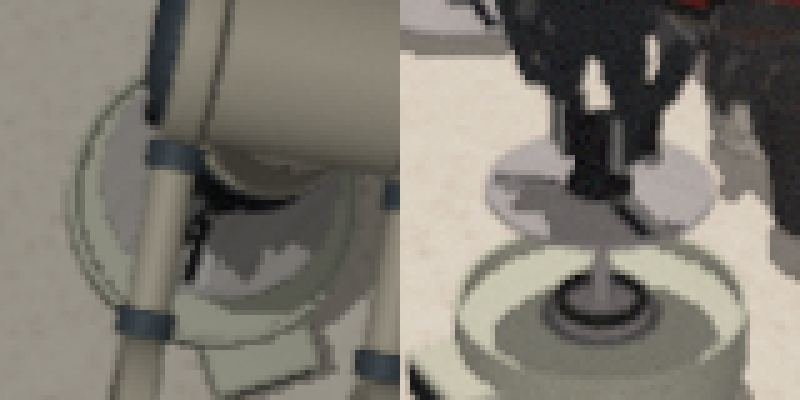

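In the side view the disc centre and the rod are both at about x=276, so world x is aligned. I'll correct y by 2.5 mm and lower onto the rod.

>>> send_rows([
  {"travel": [-0.004,0.0035,0.03],"angular": [0,0,0],"jaw": 1},
  {"travel": [-0.004,0.0035,0.045],"angular": [0,0,0],"jaw": 1},
  {"travel": [-0.004,0.0035,0.06],"angular": [0,0,0],"jaw": 1},
  {"travel": [-0.004,0.0035,0.07],"angular": [0,0,0],"jaw": 1},
  {"travel": [-0.004,0.0035,0.078],"angular": [0,0,0],"jaw": 1},
])

```text
t: 5.45
tcp_pos: [0.5199, -0.0588, 0.1182]
tcp_rot: [0.924, 0.383, -0.0, -0.0]
force: [-0.6, 0.2, -2.8]
gripper_width: 0.362
grip_force: 40.3
```

```bash
python3 -c "
from h import *
st();go([.520,-.0576,.1],45)"
```

```text
5.45 tcp [ 0.5199 -0.0588  0.1182] psi 45.02 F [-0.6   0.22 -2.77] M [ 0.01 -0.04 -0.01] w 0.362 g 40.34593121789385 q6 0.61
travel [ 0.0018 -0.0014  0.0364] ang [-0.      0.      0.0001]
```

>>> send_rows([
  {"travel": [0,0,0.008],"angular": [0,0,0],"jaw": 1},
  {"travel": [0,0,0.016],"angular": [0,0,0],"jaw": 1},
  {"travel": [0,0,0.022],"angular": [0,0,0],"jaw": 1},
  {"travel": [0,0,0.028],"angular": [0,0,0],"jaw": 1},
  {"travel": [0,0,0.033],"angular": [0,0,0],"jaw": 1},
])

```text
t: 6.08
tcp_pos: [0.5199, -0.0588, 0.1018]
tcp_rot: [0.924, 0.383, 0.0, -0.0]
force: [0.3, -0.3, -2.0]
gripper_width: 0.356
grip_force: 40.4
```

```bash
python3 -c "
from h import *
st()"
```

```text
6.08 tcp [ 0.5199 -0.0588  0.1018] psi 45.02 F [ 0.3  -0.33 -2.  ] M [0.01 0.04 0.01] w 0.356 g 40.355185201215136 q6 0.61
```

>>> send_rows([
  {"travel": [0,0,0.004],"angular": [0,0,0],"jaw": 1},
  {"travel": [0,0,0.008],"angular": [0,0,0],"jaw": 1},
  {"travel": [0,0,0.011],"angular": [0,0,0],"jaw": 1},
  {"travel": [0,0,0.013],"angular": [0,0,0],"jaw": 1},
  {"travel": [0,0,0.015],"angular": [0,0,0],"jaw": 1},
], newtons=20)

```text
t: 6.7
tcp_pos: [0.5199, -0.0588, 0.0951]
tcp_rot: [0.924, 0.383, 0.0, 0.0]
force: [-3.1, -0.5, 3.2]
gripper_width: 0.354
grip_force: 40.9
```

```bash
python3 -c "
from h import *
st()"
```

```text
6.7 tcp [ 0.5199 -0.0588  0.0951] psi 45.02 F [-3.11 -0.46  3.17] M [ 0.08  0.52 -0.  ] w 0.354 g 40.86749603925455 q6 0.61
```

>>> send_rows([
  {"travel": [0,0,0.001],"angular": [0,0,0],"jaw": 1},
  {"travel": [0,0,0.002],"angular": [0,0,0],"jaw": 1},
  {"travel": [0,0,0.003],"angular": [0,0,0],"jaw": 1},
  {"travel": [0,0,0.004],"angular": [0,0,0],"jaw": 1},
  {"travel": [0,0,0.004],"angular": [0,0,0],"jaw": 1},
], newtons=20)

```text
t: 7.32
tcp_pos: [0.5199, -0.0587, 0.0924]
tcp_rot: [0.924, 0.383, 0.0, 0.0]
force: [-2.6, -0.0, 3.3]
gripper_width: 0.357
grip_force: 40.8
```

```bash
python3 -c "
from h import *
st()"
```

```text
7.33 tcp [ 0.5199 -0.0587  0.0924] psi 45.02 F [-2.6  -0.04  3.33] M [0.06 0.36 0.06] w 0.357 g 40.7921389086232 q6 0.61
```

>>> send_rows([
  {"travel": [0,0,0.001],"angular": [0,0,0],"jaw": 1},
  {"travel": [0,0,0.002],"angular": [0,0,0],"jaw": 1},
  {"travel": [0,0,0.002],"angular": [0,0,0],"jaw": 1},
  {"travel": [0,0,0.002],"angular": [0,0,0],"jaw": 1},
  {"travel": [0,0,0.002],"angular": [0,0,0],"jaw": 1},
])

```text
t: 7.95
tcp_pos: [0.5199, -0.0587, 0.0915]
tcp_rot: [0.924, 0.383, 0.0, 0.0]
force: [-3.0, 1.3, 3.6]
gripper_width: 0.35
grip_force: 40.8
```

```bash
python3 -c "
from h import *
st()"
```

```text
7.95 tcp [ 0.5199 -0.0587  0.0915] psi 45.02 F [-3.    1.27  3.62] M [-0.06  0.29  0.01] w 0.35 g 40.75645235291631 q6 0.61
```

>>> send_rows([
  {"travel": [0,0,0.001],"angular": [0,0,0],"jaw": 1},
  {"travel": [0,0,0.002],"angular": [0,0,0],"jaw": 1},
  {"travel": [0,0,0.003],"angular": [0,0,0],"jaw": 1},
  {"travel": [0,0,0.003],"angular": [0,0,0],"jaw": 1},
  {"travel": [0,0,0.003],"angular": [0,0,0],"jaw": 1},
])

```text
t: 8.57
tcp_pos: [0.5199, -0.0587, 0.0899]
tcp_rot: [0.924, 0.383, 0.0, 0.0]
force: [-1.7, -0.1, 2.5]
gripper_width: 0.353
grip_force: 40.7
```

```bash
python3 -c "
from h import *
st()"
```

```text
8.57 tcp [ 0.5199 -0.0587  0.0899] psi 45.02 F [-1.75 -0.14  2.49] M [-0.05  0.28 -0.06] w 0.353 g 40.748561734890245 q6 0.61
```

The rotor has gone 2.6 mm past the pin-top level with only the ring's resistance, so the slots are fitting. I'll keep pressing gently.

>>> send_rows([
  {"travel": [0,0,0.001],"angular": [0,0,0],"jaw": 1},
  {"travel": [0,0,0.002],"angular": [0,0,0],"jaw": 1},
  {"travel": [0,0,0.003],"angular": [0,0,0],"jaw": 1},
  {"travel": [0,0,0.004],"angular": [0,0,0],"jaw": 1},
  {"travel": [0,0,0.005],"angular": [0,0,0],"jaw": 1},
])

```text
t: 9.2
tcp_pos: [0.5199, -0.0587, 0.0881]
tcp_rot: [0.924, 0.383, 0.0, 0.0]
force: [-4.7, -0.5, 8.7]
gripper_width: 0.356
grip_force: 41.2
```

```bash
python3 -c "
from h import *
st()"
```

```text
9.2 tcp [ 0.5199 -0.0587  0.0881] psi 45.02 F [-4.66 -0.47  8.73] M [0.01 0.74 0.01] w 0.356 g 41.235124470440496 q6 0.61
```

>>> send_rows([
  {"travel": [0,0,0],"angular": [0,0,0],"jaw": 1},
  {"travel": [0,0,0],"angular": [0,0,0],"jaw": 1},
  {"travel": [0,0,0.0005],"angular": [0,0,0],"jaw": 1},
  {"travel": [0,0,0.001],"angular": [0,0,0],"jaw": 1},
  {"travel": [0,0,0.001],"angular": [0,0,0],"jaw": 1},
])

```text
t: 9.82
tcp_pos: [0.5199, -0.0587, 0.0882]
tcp_rot: [0.924, 0.383, 0.0, 0.0]
force: [-5.2, 0.4, 8.9]
gripper_width: 0.353
grip_force: 41.3
```

```bash
python3 -c "
from h import *
st()"
```

```text
9.82 tcp [ 0.5199 -0.0587  0.0882] psi 45.02 F [-5.22  0.44  8.93] M [0.02 0.75 0.02] w 0.353 g 41.31284490228609 q6 0.61
```

Resistance has risen with a sideways load of about -5 N in x, so the rotor sits slightly too far in +x. I'll ease 1 mm towards -x.

>>> send_rows([
  {"travel": [-0.0007,-0.0007,0],"angular": [0,0,0],"jaw": 1},
  {"travel": [-0.0014,-0.0014,0],"angular": [0,0,0],"jaw": 1},
  {"travel": [-0.0014,-0.0014,0],"angular": [0,0,0],"jaw": 1},
  {"travel": [-0.0014,-0.0014,0],"angular": [0,0,0],"jaw": 1},
  {"travel": [-0.0014,-0.0014,0],"angular": [0,0,0],"jaw": 1},
])

```text
t: 10.45
tcp_pos: [0.5197, -0.0588, 0.0882]
tcp_rot: [0.924, 0.383, 0.001, 0.001]
force: [-1.8, -0.3, 7.5]
gripper_width: 0.356
grip_force: 40.9
```

```bash
python3 -c "
from h import *
st()"
```

```text
10.45 tcp [ 0.5197 -0.0588  0.0882] psi 45.02 F [-1.76 -0.28  7.48] M [ 0.    0.2  -0.01] w 0.356 g 40.93839785486125 q6 0.61
```

>>> send_rows([
  {"travel": [-0.0006,-0.0006,0.001],"angular": [0,0,0],"jaw": 1},
  {"travel": [-0.0006,-0.0006,0.002],"angular": [0,0,0],"jaw": 1},
  {"travel": [-0.0006,-0.0006,0.002],"angular": [0,0,0],"jaw": 1},
  {"travel": [-0.0006,-0.0006,0.002],"angular": [0,0,0],"jaw": 1},
  {"travel": [-0.0006,-0.0006,0.002],"angular": [0,0,0],"jaw": 1},
])

```text
t: 11.08
tcp_pos: [0.5197, -0.0588, 0.0881]
tcp_rot: [0.924, 0.383, 0.002, 0.001]
force: [-2.0, 1.6, 9.4]
gripper_width: 0.353
grip_force: 41.3
```

```bash
python3 -c "
from h import *
st()"
```

```text
11.07 tcp [ 0.5197 -0.0588  0.0881] psi 45.03 F [-2.03  1.64  9.39] M [ 0.09  0.32 -0.  ] w 0.353 g 41.306524255160184 q6 0.61
```

>>> send_rows([
  {"travel": [0,0,0.002],"angular": [0,0,0],"jaw": 1},
  {"travel": [0,0,0.004],"angular": [0,0,0],"jaw": 1},
  {"travel": [0,0,0.004],"angular": [0,0,0],"jaw": 1},
  {"travel": [0,0,0.004],"angular": [0,0,0],"jaw": 1},
  {"travel": [0,0,0.004],"angular": [0,0,0],"jaw": 1},
])

```text
t: 11.7
tcp_pos: [0.5198, -0.0587, 0.0879]
tcp_rot: [0.924, 0.383, 0.002, 0.001]
force: [-6.4, 0.8, 18.6]
gripper_width: 0.354
grip_force: 42.3
```

```bash
python3 -c "
from h import *
st()
b=snap('side');x,y=.520,-.058
for z0 in(.056,.0625,.065):
  th=np.linspace(0,6.28,400);C=lambda r,z:proj(b,np.c_[x+r*np.cos(th),y+r*np.sin(th),0*th+z])
  print(z0,'disc far/near row',C(.07,z0+.014)[:,1].min(),C(.07,z0+.010)[:,1].max(),'knob top', proj(b,[[x+.053*.707,y+.053*.707,z0+.043]]))
print('rim far/near',C(.092,.062)[:,1].min(),C(.092,.062)[:,1].max())
cv2.imwrite('pics/c5.png',cv2.resize(b['pixels'][185:265,226:326],(800,640),interpolation=3)[:600])"
```

```text
11.7 tcp [ 0.5198 -0.0587  0.0879] psi 45.03 F [-6.44  0.82 18.58] M [0.16 1.01 0.03] w 0.354 g 42.289850697807196 q6 0.61
0.056 disc far/near row 215.01027692365392 240.60280956400553 knob top [[284.17934916 211.32912889]]
0.0625 disc far/near row 213.2781830333019 238.78538917986563 knob top [[284.20692203 209.54738718]]
0.065 disc far/near row 212.6100546861792 238.08417879263487 knob top [[284.21755858 208.86005987]]
rim far/near 213.61089107180098 245.9608349727269
```

View pics/c5.png

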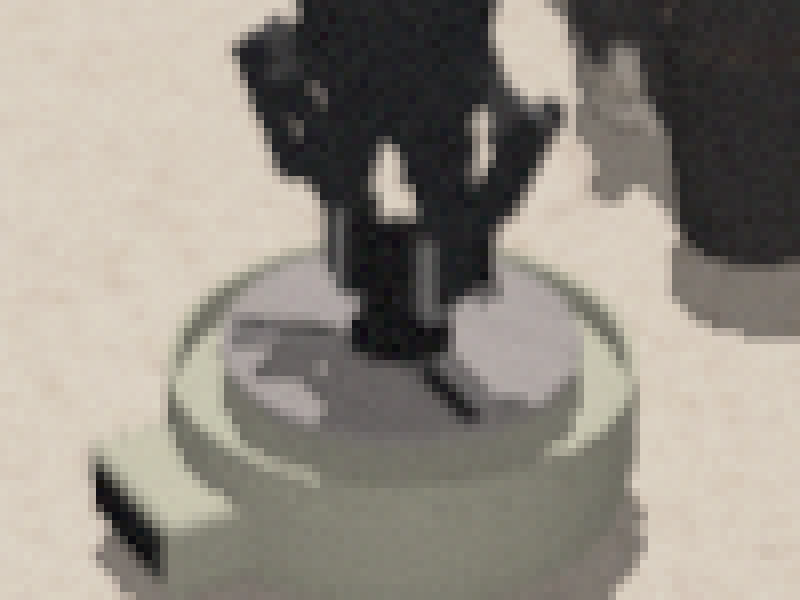

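The disc's near edge is at row ~240 (home predicts 240.6, pin-stopped 238.8), and it is rigid at 18 N, so the rotor is home. I'll ease the load and turn it anticlockwise by the grip.

>>> send_rows([
  {"travel": [-0.001,-0.001,-0.007],"angular": [0,0,0],"jaw": 1},
  {"travel": [-0.001,-0.001,-0.007],"angular": [0,0,0],"jaw": 1},
  {"travel": [-0.001,-0.001,-0.007],"angular": [0,0,-0.03],"jaw": 1},
  {"travel": [-0.001,-0.001,-0.007],"angular": [0,0,-0.08],"jaw": 1},
  {"travel": [-0.001,-0.001,-0.007],"angular": [0,0,-0.13],"jaw": 1},
])

```text
t: 12.38
tcp_pos: [0.5197, -0.0601, 0.0882]
tcp_rot: [0.826, 0.564, 0.001, 0.003]
force: [7.4, -4.8, 2.6]
gripper_width: 0.354
grip_force: 40.3
```

```bash
python3 -c "
from h import *
st()"
```

```text
12.38 tcp [ 0.5197 -0.0601  0.0882] psi 68.66 F [ 7.43 -4.78  2.58] M [-0.99 -1.45 -0.04] w 0.354 g 40.323357283486985 q6 0.19
```

The rotor is off centre in the grip by about 3 mm, so the side load grows as it turns. I'll release, let the arm relax and re-centre.

>>> send_rows([
  {"travel": [0,0,0],"angular": [0,0,0],"jaw": -0.1},
  {"travel": [0,0,0],"angular": [0,0,0],"jaw": -0.1},
  {"travel": [0,0,0],"angular": [0,0,0],"jaw": -0.1},
  {"travel": [0,0,0],"angular": [0,0,0],"jaw": -0.1},
  {"travel": [0,0,0],"angular": [0,0,0],"jaw": -0.1},
])

```text
t: 13.0
tcp_pos: [0.5176, -0.0587, 0.0873]
tcp_rot: [0.827, 0.562, -0.0, -0.0]
force: [0.4, -0.4, -0.1]
gripper_width: 0.55
grip_force: 0.0
```

```bash
python3 -c "
from h import *
st();go([.5215,-.058,.088],22)
b=snap('side');t=snap('top','top3.png')
cv2.imwrite('pics/side3.png',b['pixels'])"
```

```text
13.0 tcp [ 0.5176 -0.0587  0.0873] psi 68.41 F [ 0.43 -0.45 -0.09] M [ 0.03 -0.   -0.  ] w 0.55 g 0.0 q6 0.2
travel [ 0.0041  0.0067 -0.0013] ang [-1.000e-04  0.000e+00  2.578e-01]
```

>>> send_rows([
  {"travel": [0.0034,0.0049,-0.001],"angular": [0,0,0],"jaw": -0.1},
  {"travel": [0.0034,0.0049,-0.001],"angular": [0,0,0],"jaw": 1},
  {"travel": [0.0034,0.0049,-0.001],"angular": [0,0,0],"jaw": 1},
  {"travel": [0.0034,0.0049,-0.001],"angular": [0,0,0],"jaw": 1},
  {"travel": [0.0034,0.0049,-0.001],"angular": [0,0,0],"jaw": 1},
], newtons=40)

```text
t: 13.72
tcp_pos: [0.5208, -0.058, 0.0883]
tcp_rot: [0.827, 0.562, 0.0, 0.0]
force: [-0.1, 1.2, 2.1]
gripper_width: 0.358
grip_force: 39.7
```

>>> send_rows([
  {"travel": [0,0,0],"angular": [0,0,-0.04],"jaw": 1},
  {"travel": [0,0,0],"angular": [0,0,-0.08],"jaw": 1},
  {"travel": [0,0,0],"angular": [0,0,-0.12],"jaw": 1},
  {"travel": [0,0,0],"angular": [0,0,-0.16],"jaw": 1},
  {"travel": [0,0,0],"angular": [0,0,-0.2],"jaw": 1},
])

```text
t: 14.35
tcp_pos: [0.5213, -0.0584, 0.0883]
tcp_rot: [0.611, 0.791, 0.0, 0.001]
force: [2.9, -0.1, 1.3]
gripper_width: 0.357
grip_force: 39.6
```

```bash
python3 -c "
from h import *
st();go([.5205,-.058,.0878],105)"
```

```text
14.35 tcp [ 0.5213 -0.0584  0.0883] psi 104.64 F [ 2.86 -0.12  1.29] M [-0.04 -0.32 -0.1 ] w 0.357 g 39.56085450947285 q6 -0.43
travel [ 0.0012 -0.0014  0.001 ] ang [ 0.0005  0.0004 -0.002 ]
```

>>> send_rows([
  {"travel": [0,0,0],"angular": [0,0,-0.05],"jaw": 1},
  {"travel": [0,0,0],"angular": [0,0,-0.1],"jaw": 1},
  {"travel": [0,0,0],"angular": [0,0,-0.15],"jaw": 1},
  {"travel": [0,0,0],"angular": [0,0,-0.2],"jaw": 1},
  {"travel": [0,0,0],"angular": [0,0,-0.25],"jaw": 1},
])

```text
t: 14.98
tcp_pos: [0.5217, -0.058, 0.0885]
tcp_rot: [0.261, 0.965, 0.0, 0.001]
force: [2.8, 1.1, 1.8]
gripper_width: 0.356
grip_force: 39.6
```

```bash
python3 -c "
from h import *
st()"
```

```text
14.97 tcp [ 0.5217 -0.058   0.0885] psi 149.71 F [2.81 1.14 1.78] M [ 0.14 -0.55 -0.05] w 0.356 g 39.56692808540538 q6 -1.22
```

>>> send_rows([
  {"travel": [0,0,0],"angular": [0,0,-0.05],"jaw": 1},
  {"travel": [0,0,0],"angular": [0,0,-0.1],"jaw": 1},
  {"travel": [0,0,0],"angular": [0,0,-0.15],"jaw": 1},
  {"travel": [0,0,0],"angular": [0,0,-0.2],"jaw": 1},
  {"travel": [0,0,0],"angular": [0,0,-0.25],"jaw": 1},
])

```text
t: 15.6
tcp_pos: [0.5218, -0.0578, 0.0885]
tcp_rot: [-0.128, 0.992, -0.0, 0.002]
force: [3.9, 1.3, 0.5]
gripper_width: 0.352
grip_force: 39.6
```

>>> send_rows([
  {"travel": [0,0,0],"angular": [0,0,-0.05],"jaw": 1},
  {"travel": [0,0,0],"angular": [0,0,-0.1],"jaw": 1},
  {"travel": [0,0,0],"angular": [0,0,-0.15],"jaw": 1},
  {"travel": [0,0,0],"angular": [0,0,-0.16],"jaw": 1},
  {"travel": [0,0,0],"angular": [0,0,-0.16],"jaw": -0.1},
])

```text
t: 16.23
tcp_pos: [0.5201, -0.0582, 0.0876]
tcp_rot: [-0.367, 0.93, 0.0, -0.001]
force: [-0.2, 0.4, 0.9]
gripper_width: 0.539
grip_force: 0.0
```

>>> send_rows([
  {"travel": [0,0,0],"angular": [0,0,0],"jaw": -0.1},
  {"travel": [0,0,0],"angular": [0,0,0],"jaw": -0.1},
  {"travel": [0,0,0],"angular": [0,0,0],"jaw": -0.1},
  {"travel": [0,0,0],"angular": [0,0,0],"jaw": -0.1},
  {"travel": [0,0,-0.03],"angular": [0,0,0],"jaw": -0.1},
])

```text
t: 16.85
tcp_pos: [0.5198, -0.0579, 0.1021]
tcp_rot: [-0.368, 0.93, 0.001, -0.001]
force: [-0.6, 0.4, 0.3]
gripper_width: 0.548
grip_force: 0.0
```

```bash
python3 -c "
from h import *
st()"
```

```text
16.85 tcp [ 0.5198 -0.0579  0.1021] psi -136.79 F [-0.6   0.36  0.33] M [ 0.03  0.03 -0.04] w 0.548 g 0.0 q6 -2.5
```

>>> send_rows([
  {"travel": [0,0,0],"angular": [0,0,0.0575],"jaw": -0.1},
  {"travel": [0,0,0],"angular": [0,0,0.115],"jaw": -0.1},
  {"travel": [0,0,0],"angular": [0,0,0.1725],"jaw": -0.1},
  {"travel": [0,0,0],"angular": [0,0,0.23],"jaw": -0.1},
  {"travel": [0,0,0],"angular": [0,0,0.2875],"jaw": -0.1},
])

```text
t: 17.48
tcp_pos: [0.521, -0.0581, 0.1043]
tcp_rot: [0.077, 0.997, -0.0, 0.001]
force: [-0.0, -0.6, 0.5]
gripper_width: 0.548
grip_force: 0.0
```

>>> send_rows([
  {"travel": [0,0,0],"angular": [0,0,0.0575],"jaw": -0.1},
  {"travel": [0,0,0],"angular": [0,0,0.115],"jaw": -0.1},
  {"travel": [0,0,0],"angular": [0,0,0.1725],"jaw": -0.1},
  {"travel": [0,0,0],"angular": [0,0,0.23],"jaw": -0.1},
  {"travel": [0,0,0],"angular": [0,0,0.2875],"jaw": -0.1},
])

```text
t: 18.1
tcp_pos: [0.5211, -0.0581, 0.1044]
tcp_rot: [0.505, 0.863, 0.0, 0.001]
force: [-0.1, -0.4, -0.2]
gripper_width: 0.555
grip_force: 0.0
```

>>> send_rows([
  {"travel": [0,0,0],"angular": [0,0,0.0575],"jaw": -0.1},
  {"travel": [0,0,0],"angular": [0,0,0.115],"jaw": -0.1},
  {"travel": [0,0,0],"angular": [0,0,0.1725],"jaw": -0.1},
  {"travel": [0,0,0],"angular": [0,0,0.23],"jaw": -0.1},
  {"travel": [0,0,0],"angular": [0,0,0.2875],"jaw": -0.1},
])

```text
t: 18.73
tcp_pos: [0.521, -0.0581, 0.1044]
tcp_rot: [0.831, 0.556, 0.0, 0.0]
force: [0.7, -1.2, 0.3]
gripper_width: 0.551
grip_force: 0.0
```

>>> send_rows([
  {"travel": [0,0,0],"angular": [0,0,0.0575],"jaw": -0.1},
  {"travel": [0,0,0],"angular": [0,0,0.115],"jaw": -0.1},
  {"travel": [0,0,0],"angular": [0,0,0.1725],"jaw": -0.1},
  {"travel": [0,0,0],"angular": [0,0,0.23],"jaw": -0.1},
  {"travel": [0,0,0],"angular": [0,0,0.2875],"jaw": -0.1},
])

```text
t: 19.35
tcp_pos: [0.521, -0.0581, 0.1044]
tcp_rot: [0.99, 0.138, 0.001, 0.0]
force: [-0.2, -0.6, -0.1]
gripper_width: 0.548
grip_force: 0.0
```

```bash
python3 -c "
from h import *
st();go([.521,-.058,.0885],16)"
```

```text
19.35 tcp [ 0.521  -0.0581  0.1044] psi 15.87 F [-0.23 -0.56 -0.12] M [ 0.01  0.01 -0.03] w 0.548 g 0.0 q6 1.12
travel [-0.     -0.0003  0.0317] ang [ 0.0002 -0.0004 -0.0007]
```

>>> send_rows([
  {"travel": [0,0,0.015],"angular": [0,0,0],"jaw": -0.1},
  {"travel": [0,0,0.032],"angular": [0,0,0],"jaw": -0.1},
  {"travel": [0,0,0.032],"angular": [0,0,0],"jaw": 1},
  {"travel": [0,0,0.032],"angular": [0,0,0],"jaw": 1},
  {"travel": [0,0,0.032],"angular": [0,0,0],"jaw": 1},
])

```text
t: 19.98
tcp_pos: [0.5204, -0.0579, 0.0866]
tcp_rot: [0.99, 0.141, -0.0, -0.0]
force: [-0.8, 0.8, -2.3]
gripper_width: 0.362
grip_force: 39.8
```

>>> send_rows([
  {"travel": [0,0,0],"angular": [0,0,0],"jaw": 1},
  {"travel": [0,0,0],"angular": [0,0,-0.05],"jaw": 1},
  {"travel": [0,0,0],"angular": [0,0,-0.1],"jaw": 1},
  {"travel": [0,0,0],"angular": [0,0,-0.15],"jaw": 1},
  {"travel": [0,0,0],"angular": [0,0,-0.2],"jaw": 1},
])

```text
t: 20.6
tcp_pos: [0.5209, -0.0586, 0.087]
tcp_rot: [0.897, 0.442, 0.0, 0.001]
force: [1.2, -2.1, -3.0]
gripper_width: 0.363
grip_force: 39.8
```

```bash
python3 -c "
from h import *
st()"
```

```text
20.6 tcp [ 0.5209 -0.0586  0.087 ] psi 52.51 F [ 1.18 -2.13 -3.02] M [-0.27 -0.25 -0.07] w 0.363 g 39.84281800920144 q6 0.48
```

The grip is pulling up slightly, so I'll command about 3 mm lower to keep it pressed lightly home while turning.

>>> send_rows([
  {"travel": [0,0,0.003],"angular": [0,0,0],"jaw": 1},
  {"travel": [0,0,0.006],"angular": [0,0,-0.05],"jaw": 1},
  {"travel": [0,0,0.006],"angular": [0,0,-0.1],"jaw": 1},
  {"travel": [0,0,0.006],"angular": [0,0,-0.15],"jaw": 1},
  {"travel": [0,0,0.006],"angular": [0,0,-0.2],"jaw": 1},
])

```text
t: 21.22
tcp_pos: [0.5218, -0.0584, 0.0857]
tcp_rot: [0.718, 0.696, 0.001, 0.002]
force: [1.4, -0.7, 3.0]
gripper_width: 0.363
grip_force: 40.4
```

```bash
python3 -c "
from h import *
st()"
```

```text
21.23 tcp [ 0.5218 -0.0584  0.0857] psi 88.29 F [ 1.4  -0.73  2.99] M [-0.16 -0.13 -0.11] w 0.363 g 40.37458335980773 q6 -0.15
```

>>> send_rows([
  {"travel": [0,0,0],"angular": [0,0,-0.05],"jaw": 1},
  {"travel": [0,0,0],"angular": [0,0,-0.1],"jaw": 1},
  {"travel": [0,0,0],"angular": [0,0,-0.15],"jaw": 1},
  {"travel": [0,0,0],"angular": [0,0,-0.2],"jaw": 1},
  {"travel": [0,0,0],"angular": [0,0,-0.25],"jaw": 1},
])

```text
t: 21.85
tcp_pos: [0.5224, -0.0583, 0.0858]
tcp_rot: [0.396, 0.918, 0.001, 0.003]
force: [3.5, -0.3, 1.0]
gripper_width: 0.362
grip_force: 40.3
```

>>> send_rows([
  {"travel": [0,0,0],"angular": [0,0,-0.05],"jaw": 1},
  {"travel": [0,0,0],"angular": [0,0,-0.1],"jaw": 1},
  {"travel": [0,0,0],"angular": [0,0,-0.15],"jaw": 1},
  {"travel": [0,0,0],"angular": [0,0,-0.2],"jaw": 1},
  {"travel": [0,0,0],"angular": [0,0,-0.25],"jaw": 1},
])

```text
t: 22.48
tcp_pos: [0.5228, -0.0578, 0.0859]
tcp_rot: [0.015, 1.0, 0.0, 0.003]
force: [4.2, 0.9, 1.2]
gripper_width: 0.368
grip_force: 40.2
```

>>> send_rows([
  {"travel": [0,0,0],"angular": [0,0,-0.05],"jaw": 1},
  {"travel": [0,0,0],"angular": [0,0,-0.1],"jaw": 1},
  {"travel": [0,0,0],"angular": [0,0,-0.15],"jaw": 1},
  {"travel": [0,0,0],"angular": [0,0,-0.2],"jaw": 1},
  {"travel": [0,0,0],"angular": [0,0,-0.25],"jaw": 1},
])

```text
t: 23.1
tcp_pos: [0.5228, -0.0572, 0.0858]
tcp_rot: [-0.369, 0.929, -0.001, 0.003]
force: [5.2, 3.7, 0.8]
gripper_width: 0.362
grip_force: 40.3
```

```bash
python3 -c "
from h import *
st()"
```

```text
23.1 tcp [ 0.5228 -0.0572  0.0858] psi -136.66 F [5.23 3.7  0.83] M [ 0.5  -0.86 -0.08] w 0.362 g 40.262220018776134 q6 -2.5
```

>>> send_rows([
  {"travel": [0,0,0.004],"angular": [0,0,0],"jaw": 1},
  {"travel": [0,0,0.008],"angular": [0,0,0],"jaw": 1},
  {"travel": [0,0,0.01],"angular": [0,0,0],"jaw": 1},
  {"travel": [0,0,0.01],"angular": [0,0,0],"jaw": 1},
  {"travel": [0,0,0.01],"angular": [0,0,0],"jaw": 1},
])

```text
t: 23.72
tcp_pos: [0.5233, -0.0572, 0.0854]
tcp_rot: [-0.367, 0.93, -0.001, 0.004]
force: [-4.0, 4.7, 21.2]
gripper_width: 0.361
grip_force: 42.0
```

>>> send_rows([
  {"travel": [0,0,0.002],"angular": [0,0,0],"jaw": 1},
  {"travel": [0,0,0],"angular": [0,0,0],"jaw": -0.1},
  {"travel": [0,0,0],"angular": [0,0,0],"jaw": -0.1},
  {"travel": [0,0,0],"angular": [0,0,0],"jaw": -0.1},
  {"travel": [0,0,0],"angular": [0,0,0],"jaw": -0.1},
])

```text
t: 24.35
tcp_pos: [0.5204, -0.0581, 0.0783]
tcp_rot: [-0.368, 0.93, 0.0, -0.0]
force: [-0.1, 0.4, -0.2]
gripper_width: 0.552
grip_force: 0.0
```

>>> send_rows([
  {"travel": [0,0,-0.02],"angular": [0,0,0],"jaw": -0.1},
  {"travel": [0,0,-0.08],"angular": [0,0,0],"jaw": -0.1},
  {"travel": [0,0,-0.2],"angular": [0,0,0],"jaw": -0.1},
  {"travel": [0,0,-0.3],"angular": [0,0,0],"jaw": -0.1},
  {"travel": [0,0,-0.3],"angular": [0,0,0],"jaw": -0.1},
])

```text
t: 24.98
tcp_pos: [0.5224, -0.0584, 0.2355]
tcp_rot: [-0.368, 0.93, -0.003, 0.004]
force: [0.3, -1.4, -0.1]
gripper_width: 0.552
grip_force: 0.0
```

```bash
python3 -c "
from h import *
st()
b=snap('side');x,y=.5205,-.058
for a in (55,70,85):
  a=np.radians(a);print(proj(b,[[x+.053*np.cos(a),y+.053*np.sin(a),.099],[x,y,.116]]))
cv2.imwrite('pics/c6.png',cv2.resize(b['pixels'][185:260,226:326],(800,600),interpolation=3))"
```

```text
24.98 tcp [ 0.5224 -0.0584  0.2355] psi -136.79 F [ 0.34 -1.42 -0.12] M [0.03 0.   0.02] w 0.552 g 0.0 q6 -2.5
[[281.71201325 210.60680481]
 [275.27722409 213.99398498]]
[[277.46384923 210.01001256]
 [275.27722409 213.99398498]]
[[273.07859361 209.99232052]
 [275.27722409 213.99398498]]
```

View pics/c6.png

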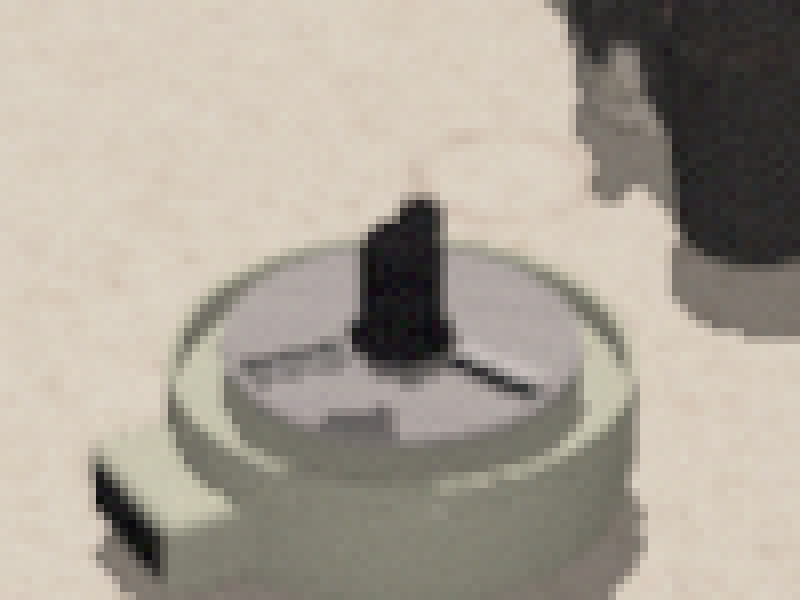

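The knob at about (278.3,210) puts the rotor's yaw at about 70°, which is about 385° turned. The disc is level at the home height and the gripper is clear, so I'm handing in.

```bash
python3 -c "
from h import *
print(arm.sign_off())"
```

```text
the job is handed in; nothing more can be done
None
```

The rotor is seated home on its drive pin, was turned about 385° anticlockwise by the grip (not the crank knob), and is at rest with the gripper clear; the job is handed in at about 25 s, verdict not shown.

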